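# Reset the thermometer's maximum hand with its key

### The job

The highest temperature has been logged, so reset the dial thermometer's maximum hand: take the key from its holder, push it gently fully home in the lock in the middle of the dial, and turn it counter-clockwise until you feel the thin maximum hand come firmly up against the broad live hand, without forcing the key or pushing the live hand along. Then turn the key back home, draw it out, and stand it fully down in its holder again; leave everything else on the table where it is.

Things in the scene. Friction and masses are not known exactly. Their poses are not given: they have to be found in the camera images.
- thermometer: bench dial thermometer, screwed down, face up: round grey case on a 172x158 mm steel foot, dial 131 mm wide under a clear window (top 49 mm above the table), steel lock boss 57 mm wide in the middle, thin sensor stem reaching 127 mm from the middle towards its +x. Origin: centre of its underside, z up.
- keyhole (a point): centre of the keyhole, in the top of the lock plate, 56 mm above the table; x along the slot, z up. Slot 31.5x7.5 mm, bevelled 1.5 mm at the mouth, through the 6 mm plate into the slotted rotor below. The seated key's bit lies under the plate and is caught there when turned, so the key goes in and out only at home.
- key_holder: white plastic block 80x54 mm on a steel foot 104x78 mm, top 32 mm above the table, screwed down; holds the key upright. Origin: centre of its underside, z up.
- holder_slot (a point): centre of the holder's slot, in its top face, 32 mm above the table; x along the slot, which is 34x10 mm and 22 mm deep.
- key: steel double-bitted key standing in its holder, 66 mm tall. Origin: centre of lower end; z up the stem, x along bit and bow; a half turn about z looks and works the same. From below: bit 30 (x) by 6 mm, 9 tall; stem 6; collar 24 mm wide, 5 thick; neck 12; flat bow 36 mm wide (x), 10 thick (y), from 34 to 66 mm up. Grip the bow across its thickness. Pose not reported while held.
- key_collar (a point): middle of the underside of the key's collar, 16.5 mm above its lower end. The collar lands on the lock plate (or on the holder's top) when the key is fully home.
- key_bow (a point): middle of the key's bow, 50 mm above its lower end: the place to grip.
- lock_rotor (a joint): angle of the lock's rotor, rad: 0 = home (its slot under the keyhole, against its home stop; the key can go in and out), grows counter-clockwise seen from above, up to 1.5. Turns with 0.02 N m, 0.07 N m while it pushes the maximum hand; the key has about 0.05 rad of play each way in it, and 0.75 mm sideways: off centre it binds and pushes sideways.
- live_hand: the live hand: broad black hand with a diamond, shows the present temperature. Origin on the dial's axis at the thermometer's underside, z up, x along the hand.
- live_tip (a point): point of the live hand, 56.5 mm from the dial's axis, 42 mm above the table, 2.6 mm wide. The hand gives way, and is spoilt, if pushed with more than about 0.4 N m at the key.
- max_hand: the maximum hand: thin straight black hand above the live hand, clockwise of it at the start (as seen from above). Origin and axes as for the live hand. The rotor carries it along counter-clockwise and leaves it there on the way back.
- max_tip (a point): point of the maximum hand, 56.5 mm from the dial's axis, 2.2 mm wide, bent down so that it stops against the side of the live hand's point (centre lines then 2.4 mm apart). The rotor picks the hand up at 0.1 to 0.75 rad and meets the stop at 0.7 to 1.4 rad: the setting of its dog cannot be seen. Pressed firmly means 0.15 N m or more at the key.
- tape_roll: roll of label tape, ring 68 mm wide, 24 mm tall, lying flat; a bystander. Origin: centre of its underside.
- sealed_can_1: closed tin can, 71 mm wide, 107 mm tall; a bystander. Origin: centre of its underside.
- sealed_can_2: another such closed tin can; a bystander. Origin: centre of its underside.
- spray_bottle: spray bottle, 72x77 mm, 198 mm tall; a bystander. Origin: centre of its underside.
- tongs: small steel tongs, 210x73x10 mm, lying flat; a bystander. Origin: centre of its underside.
- calculator: pocket calculator, 120x88x15 mm, lying flat; a bystander. Origin: centre of its underside.
- seam_gauge: seam micrometer, 157x111x28 mm, lying flat; a bystander. Origin: centre of its underside.
- marker_black: marker pen, 130 mm long, 13 mm thick, lying flat; a bystander. Origin: centre of its underside.
Things that resemble listed ones, but are neither listed nor needed, are in the scene too. What is shaped like the key_holder but purple is not meant. Leave any blue or red look-alike of the key alone.

How it is judged:
On the way, in this order (a step that is already met when the one before it is completed fails the run):
1. the key is fully home in the lock (horizontal distance between key_collar and keyhole below 0.003 m and z of key_collar in the frame of keyhole below 0.003 m and angle between key's own z axis and vertical below 0.1 rad), for 0.1 s.
2. turned by the key, the maximum hand is pressed firmly against the live hand (all of step 1 and value of joint lock_rotor above 0.6 rad and contact force between max_hand and live_hand above 1.8 N), for 0.1 s.
3. the rotor is turned back home with the key in it (horizontal distance between key_collar and keyhole below 0.004 m and value of joint lock_rotor below 0.1 rad), for 0.1 s.
At the end, for the whole second after the job is handed in: The key stands upright and fully down in its holder (collar within 3 mm of its top, within 5 mm of the slot's centre), released and at rest; the rotor is home (within 0.12 rad), and the maximum hand lies against the live hand (points no more than 4.5 mm apart, centre line to centre line) (horizontal distance between key_collar and holder_slot below 0.005 m and z of key_collar in the frame of holder_slot below 0.003 m and angle between key's own z axis and vertical below 0.1 rad and angle between the x axis of key and the x axis of holder_slot, either way round below 0.2 rad and linear speed of key below 0.02 m/s and distance between max_tip and live_tip below 0.0045 m and value of joint lock_rotor below 0.12 rad); the robot touches nothing.
It fails at once if the live hand is pushed along by more than 2 mm at its point (distance of live_tip from where it was at the start of the episode above 0.002 m).
It fails at once if the key is forced against the thermometer with more than 35 N (contact force between key and thermometer above 35 N).
It fails at once if something else on the table is moved by more than 15 mm (distance of any of tape_roll, sealed_can_1, sealed_can_2, spray_bottle, tongs, calculator, seam_gauge, marker_black from where it was at the start of the episode above 0.015 m).
It also fails if it takes over 72 s, if anything falls off the work surface, if the arm or the gripper's body presses on something with over 40 N, if the wrist force passes 120 N, or if a joint passes its speed limit or range.

### The arm

A 6-joint arm with a two-finger parallel gripper is mounted at the origin on the work surface; the furniture and walls round the work are solid. World frame = base frame: x ahead of the robot, y to its left, z up, the work surface at z = 0. Lengths are in m, angles in rad, forces in N, time in s.
With the tool pointing down it reaches from about 0.375 to 0.75 m from the base axis. Payload 9 kg.
Tool frame: the origin (TCP) lies midway between the tips of the shut fingers; the grasp point (between the pads) lies 19 mm behind it (arm.pinch_z is the distance from the TCP to the grasp point, in m); z points along the fingers, y is the direction in which the jaws open and shut (so a half turn about z gives the same grasp; the last joint's range is limited). The gripper opens to 85 mm and grips with 20 to 120 N. Pads are 22 mm wide; open, the fingers measure 114 mm over their backs; the gripper's body (76 mm by 85 mm) begins 54 mm behind the grasp point. The pads swing forward as they close: fully open they stand 13 mm farther back than shut.
Start: joints at [0.993, 0.104, 0.097, 1.564, 0, 1.353], TCP at [0.211, 0.562, 0.231] pointing down, gripper open.
Joint ranges: [-2.99, 2.99], [-0.84, 1.86], [-1.1, 1.16], [-1.84, 2.11], [-1.51, 1.56], [-3.14, 3.14]. Speed limits (rad/s): [2.22, 2.22, 2.57, 3.14, 3.14, 3.14].

### API

Orientations are given as a unit quaternion [x, y, z, w].
In Python, from station import readout, cams, ticket, arm gives the robot as it stands.
- The arm moves only by the tool drive_tool, never from a script. Its argument "commands" is a list of rows, each a list of 7 numbers: the turn, a rotation vector about the tool's x, y, z in degrees, then the shift along the tool's x, y, z in m, then the closure, from 0 (fully open) to 1 (shut). In form: [[rx, ry, rz, x, y, z, fingers], ...]. A call has 1 to 20 rows; each row is the pose to reach, as a shift and turn from the pose commanded when the call began, along the tool's axes at that moment; what a row does not reach only later rows make up. A row lasts 1/8 s, in which the tool goes at most 62.5 mm and 10.7 degrees, less where a joint would pass 70% of its speed; a pose out of reach is approached as far as the arm can. A call with a gripper value outside its range is refused whole. The fingers move at their own pace and stop on an object; "grip_force" is the grip in N (left out, the last holds). Time passes only in rows, so rows that repeat a pose let the fingers close. It gives the time, the measured TCP pose, the force and the opening at its end, in the units of the state.
- readout.get_state(): the state, without advancing time (a new reading comes with each control period).
- cams.read_camera(name): name is "side" or "top"; returns a dict with "pixels" (384x512x3 uint8, red, green, blue), "depth" (384x512 float32, m along the optical axis (not along the pixel's ray), 0 where there is no reading), "K" (3x3 intrinsics, pixels), "rvec" (rotation vector, rad) and "tvec" (3), from world to camera coordinates, as OpenCV has them. Camera axes: x right, y down, z forward; pixel columns grow to the right and rows downward; lengths in m; the calibration is good to about 2 mm. A picture is of the moment at which its call begins.
- ticket.close_job(): hands the job in, once; it reports no verdict.
The state is a dict: "clock": time; "q": joint angles; "qd": joint speeds; "tau": joint torques, N m; "eef_pos": TCP position; "ee_rot": TCP orientation; "contact_force": force on the tool from outside, world axes, zero at the start; "torque": the same for the moment, N m; "width": finger opening in m.
Only numpy, scipy, OpenCV 4.12 (cv2) and the standard library are available. Lean on these libraries where they do the work, as an engineer would, in place of code of your own. Each camera call takes 0.05 s, during which the arm holds its last target. There are 200 camera calls.

## Working session

There is one attempt and no reset: what is moved stays moved. The work goes in short steps, Python scripts to look and compute and a tool call to move; the robot and the scene stay as the last step left them, time stands still between calls to the robot, and variables do not carry over. Pictures are saved under pics/ and viewed, about 8 in all and at most 12, crops included, and the job is handed in when it is done.

Besides the shell and the picture viewer there is one more tool, called after "Request:" as name(argument=value, ...) on one line, values as JSON. drive_tool: Moves the arm, as the interface text tells. Its arguments: {"type":"object","properties":{"commands":{"type":"array"},"grip_force":{"type":"number"}},"required":["commands"]}

```bash
mkdir -p pics
cat > h.py <<'E'
import numpy as np,cv2
from station import readout,cams,ticket,arm
def shot(n):
    d=cams.read_camera(n); R=cv2.Rodrigues(np.array(d['rvec'],float))[0]; d['R']=R; d['t']=np.array(d['tvec'],float).ravel(); return d
def cloud(d):
    K=np.array(d['K']); v,u=np.mgrid[:384,:512]; z=d['depth']
    P=np.stack([(u-K[0,2])/K[0,0]*z,(v-K[1,2])/K[1,1]*z,z],-1)
    W=(P-d['t'])@d['R']; W[z==0]=np.nan; return W
def plane(d,u,v,h):
    K=np.array(d['K']); r=d['R'].T@np.array([(u-K[0,2])/K[0,0],(v-K[1,2])/K[1,1],1]); c=-d['R'].T@d['t']
    return c+r*(h-c[2])/r[2]
def proj(d,p):
    return cv2.projectPoints(np.array(p,float).reshape(-1,1,3),np.array(d['rvec'],float),d['t'],np.array(d['K']),None)[0][:,0]
def save(n,im): cv2.imwrite('pics/'+n,cv2.cvtColor(im,cv2.COLOR_RGB2BGR))
E
python3 - <<'E'
from h import *
import pickle
out={}
for n in('top','side'):
    d=shot(n); out[n]=d; print(n,d['K'],-d['R'].T@d['t'],d['R'])
    save(n+'0.png',cv2.resize(d['pixels'],None,fx=1.5,fy=1.5,interpolation=cv2.INTER_CUBIC))
pickle.dump(out,open('s0.pkl','wb'))
print(readout.get_state(),arm.pinch_z)
E
```

```text
top [[496.27783224   0.         249.65381461]
 [  0.         496.27783224 190.5251315 ]
 [  0.           0.           1.        ]] [ 0.0820089  -0.01360876  1.89704048] [[-0.01773815 -0.99984041 -0.00212203]
 [-0.97659958  0.01778072 -0.21432942]
 [ 0.21433295 -0.00172944 -0.97675913]]
side [[435.97345977   0.         257.15612087]
 [  0.         435.97345977 188.48464498]
 [  0.           0.           1.        ]] [0.54563767 1.2160887  0.57555787] [[-0.99639094  0.08003407 -0.02827807]
 [ 0.05553878  0.36276251 -0.93022514]
 [-0.06419148 -0.92843843 -0.36589827]]
{'clock': 0.1, 'q': array([9.93271137e-01, 1.04616356e-01, 9.65289553e-02, 1.56390067e+00,
       3.10971511e-05, 1.35308022e+00]), 'qd': array([ 0.00014601, -0.00100993,  0.00183296,  0.0025233 ,  0.00016186,
        0.00086005]), 'tau': array([ 5.29210272e-03, -5.58209646e+01,  5.04720140e+01,  1.30291472e-02,
       -2.89999471e-04, -1.22837292e-05]), 'eef_pos': array([0.21107942, 0.56132247, 0.23060374]), 'ee_rot': array([ 1.78935636e-01,  9.83860601e-01, -5.43363642e-04, -2.45072271e-04]), 'contact_force': array([0.01358949, 0.06100142, 1.06476657]), 'torque': array([-0.02331928,  0.0559722 , -0.02647614]), 'width': 0.08550558586127123} 0.0187
```

View pics/top0.png

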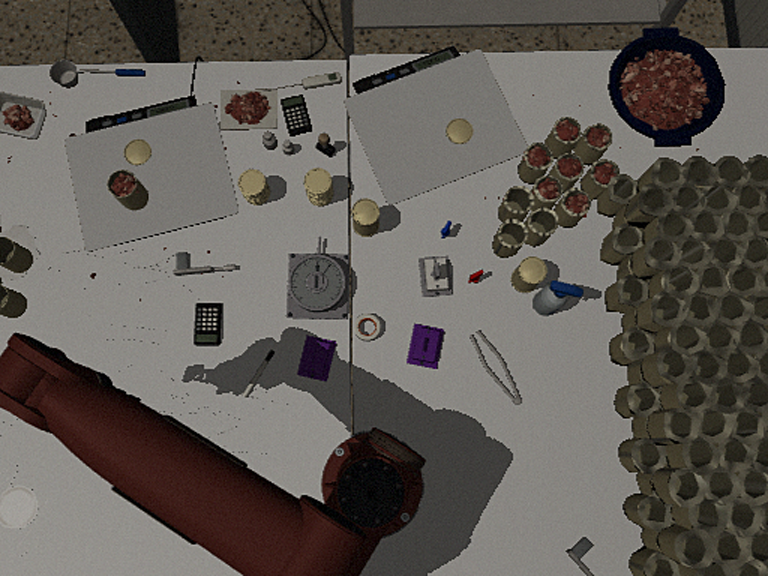

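View pics/side0.png

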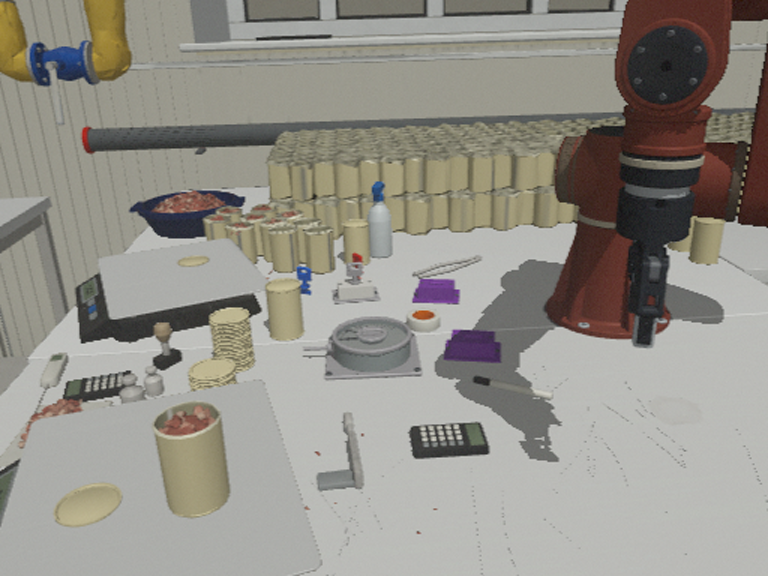

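White holder with the steel key is at top (436,275) and side (356,290). The purple blocks at (317,357) and (426,345), the blue key (446,229) and the red key (476,276) are decoys. I'll confirm this in an enlarged crop.

Run:
```python
from h import *
import pickle
o=pickle.load(open('s0.pkl','rb'))
t=o['top'];s=o['side']
f=lambda im,a,b,c,e,sz:cv2.resize(im[b:e,a:c],sz,interpolation=cv2.INTER_CUBIC)
A=f(t['pixels'],270,160,335,205,(400,277)); 
B=f(t['pixels'],185,155,240,220,(400,473))
C=f(s['pixels'],205,160,260,205,(400,327))
D=f(s['pixels'],195,200,290,255,(400,232))
L=np.zeros((600,800,3),np.uint8);L[:277,:400]=A;L[:327,400:]=C;L[327:559,400:]=D
L[277:600,:400]=f(t['pixels'],187,158,237,199,(400,323))
save('crop.png',L)
W=cloud(t)
# holder top region
for nm,(u0,v0,u1,v1) in dict(holder=(270,160,315,205),therm=(185,150,240,220)).items():
    P=W[v0:v1,u0:u1].reshape(-1,3);P=P[~np.isnan(P[:,0])]
    for lo,hi in((.005,.02),(.026,.036),(.036,.045),(.045,.053),(.053,.06),(.06,.1)):
        q=P[(P[:,2]>lo)&(P[:,2]<hi)]
        if len(q)>5: print(nm,lo,hi,len(q),q.min(0).round(4),q.max(0).round(4),q.mean(0).round(4),cv2.minAreaRect(q[:,:2].astype(np.float32)))
```

```text
holder 0.005 0.02 540 [ 0.4386 -0.2733  0.005 ] [ 0.6189 -0.0949  0.02  ] [ 0.526  -0.1833  0.0087] ((0.5278784036636353, -0.18406927585601807), (0.1740775853395462, 0.1795351505279541), 88.5113525390625)
holder 0.026 0.036 152 [ 0.4799 -0.2032  0.026 ] [ 0.5622 -0.1467  0.0359] [ 0.5214 -0.1737  0.0317] ((0.5208002328872681, -0.1745777428150177), (0.08193241059780121, 0.05464893952012062), 2.6811366081237793)
holder 0.036 0.045 85 [ 0.4801 -0.2021  0.0362] [ 0.5605 -0.1483  0.0448] [ 0.5162 -0.1736  0.0394] ((0.5200062990188599, -0.1726962924003601), (0.08055184781551361, 0.053314466029405594), 4.354905605316162)
holder 0.045 0.053 6 [ 0.4872 -0.2593  0.0451] [ 0.5353 -0.1458  0.0485] [ 0.5053 -0.1945  0.0464] ((0.5072016716003418, -0.2013535499572754), (0.11644981801509857, 0.04392245411872864), 83.82951354980469)
holder 0.06 0.1 38 [ 0.4982 -0.2614  0.0601] [ 0.5368 -0.1675  0.0943] [ 0.5162 -0.1843  0.0781] ((0.5176509022712708, -0.2144845873117447), (0.09538643062114716, 0.03480282053351402), 87.54572296142578)
therm 0.005 0.02 1103 [0.3857 0.0225 0.005 ] [0.6663 0.2369 0.0199] 
[... 410 characters left out ...]
424] ((0.5223721265792847, 0.11547726392745972), (0.17296664416790009, 0.2505909204483032), 86.56725311279297)
therm 0.045 0.053 530 [0.4293 0.0255 0.0451] [0.6505 0.2033 0.053 ] [0.499  0.1304 0.0495] ((0.5258798599243164, 0.0935833603143692), (0.14608214795589447, 0.23727740347385406), 32.344093322753906)
therm 0.053 0.06 459 [0.4279 0.0216 0.053 ] [0.6391 0.2024 0.06  ] [0.5017 0.1324 0.056 ] ((0.5439133048057556, 0.12025079131126404), (0.14403066039085388, 0.23332113027572632), 75.66067504882812)
therm 0.06 0.1 104 [0.4271 0.0208 0.06  ] [0.644  0.2013 0.094 ] [0.5036 0.1244 0.0633] ((0.5223079919815063, 0.0885700136423111), (0.13829362392425537, 0.23839110136032104), 33.228790283203125)
```

View pics/crop.png

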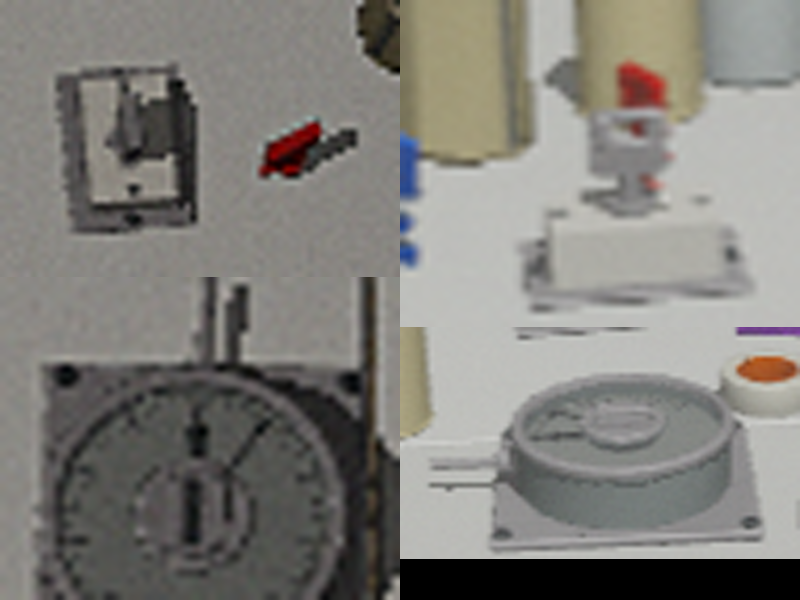

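The crop confirms it: steel key upright in the white block (crop top-left (130,130), top-right (625,150)). Its bow runs along image-vertical, about world x. The red and blue keys stand clear of it. The dial's slot lies towards the stem, with the live hand near the stem direction and the max hand clockwise of it. Next I measure sub-pixel positions.

```bash
cat > meas.py <<'E'
from h import *
def slotfit(d,c,h,rad,ang0=0):
    # matched filter on rectified patch on plane z=h; dark slot 31.5x7.5
    n=121;s=.0005
    g=(np.arange(n)-n//2)*s
    X,Y=np.meshgrid(c[0]+g,c[1]+g,indexing='ij')
    uv=proj(d,np.stack([X,Y,0*X+h],-1)).reshape(n,n,2).astype(np.float32)
    return cv2.remap(cv2.cvtColor(d['pixels'],cv2.COLOR_RGB2GRAY),uv[...,0],uv[...,1],cv2.INTER_CUBIC)
E
python3 - <<'E'
from meas import *
import pickle
o=pickle.load(open('s0.pkl','rb'))
t,s=o['top'],o['side']
# rectified images of both things on their planes
def rect(d,c,h,half,s=.0005):
    g=np.arange(-half,half,s)
    # image rows: +x up, cols: -y right
    X,Y=np.meshgrid(c[0]-g,c[1]-g,indexing='ij')
    uv=proj(d,np.stack([X,Y,0*X+h],-1)).reshape(len(g),len(g),2).astype(np.float32)
    return cv2.remap(d['pixels'],uv[...,0],uv[...,1],cv2.INTER_CUBIC)
c=plane(t,187+192/8,158+ (512-277)*41/323,.056); print('keyhole guess',c)
hc=(.521,-.1745); kc=c[:2]
rows=[]
L=[rect(t,kc,.056,.05),rect(s,kc,.056,.05),rect(t,hc,.032,.06),rect(s,hc,.032,.06)]
L=[cv2.resize(i,(300,300)) for i in L]
L=[cv2.drawMarker(i.copy(),(150,150),(255,0,0),cv2.MARKER_CROSS,20,1) for i in L]
save('rect.png',np.vstack([np.hstack(L[:2]),np.hstack(L[2:])]))
for nm,d in(('top',t),('side',s)):
    g=cv2.cvtColor(rect(d,kc,.056,.022),cv2.COLOR_RGB2GRAY).astype(float)
    yy,xx=np.mgrid[:len(g),:len(g)]; m=np.hypot(yy-44,xx-44)<36
    w=np.clip(np.median(g[m])-25-g,0,None)*m
    cx=kc[0]-( (w*yy).sum()/w.sum()-44)*.0005; cy=kc[1]-((w*xx).sum()/w.sum()-44)*.0005
    dx=-(yy-(w*yy).sum()/w.sum());dy=-(xx-(w*xx).sum()/w.sum())
    print(nm,cx,cy,'ang',.5*np.arctan2(2*(w*dx*dy).sum(),(w*dx*dx).sum()-(w*dy*dy).sum()), w.sum())
E
```

```text
keyhole guess [0.49916282 0.12992727 0.056     ]
top 0.5006466668920653 0.12974484804170922 ang -0.10177491227980297 23216.0
side nan nan ang nan 0.0<stdin>:23: RuntimeWarning: invalid value encountered in scalar divide
<stdin>:24: RuntimeWarning: invalid value encountered in scalar divide
```

View pics/rect.png

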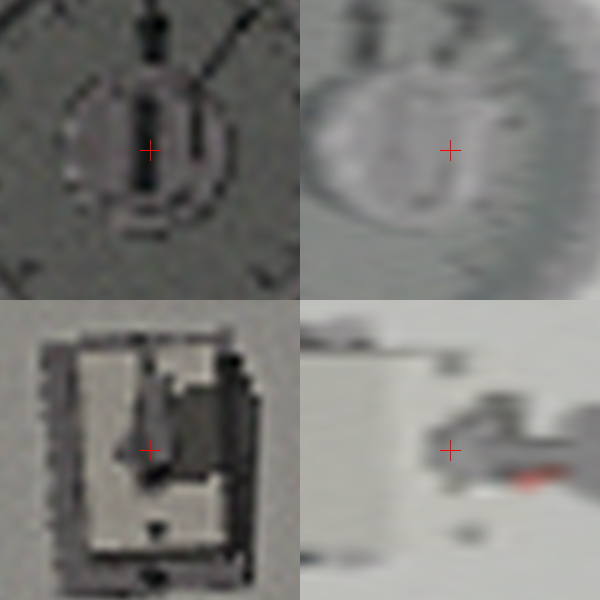

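```bash
cat > fit.py <<'E'
from h import *
from scipy.optimize import minimize
from scipy.ndimage import map_coordinates
def contrast(g,d,p,h,hx,hy,m=.003,shape='r',sgn=1):
    # difference across the outline: inside band vs outside band
    x,y,a=p; ca,sa=np.cos(a),np.sin(a)
    def band(k):
        u=np.linspace(-hx,hx,60);v=np.linspace(-hy,hy,30)
        q=[np.c_[u,0*u+hy+k],np.c_[u,0*u-hy-k],np.c_[0*v+hx+k,v],np.c_[0*v-hx-k,v]]
        if shape=='c':
            t=np.linspace(0,2*np.pi,200);q=[np.c_[np.cos(t),np.sin(t)]*(hx+k)]
        q=np.vstack(q);W=np.c_[x+ca*q[:,0]-sa*q[:,1],y+sa*q[:,0]+ca*q[:,1],0*q[:,0]+h]
        uv=proj(d,W);return map_coordinates(g,[uv[:,1],uv[:,0]],order=1)
    return -sgn*np.mean(band(-m)-band(m))
def fit(d,p0,h,hx,hy,m=.003,shape='r',sgn=1):
    g=cv2.cvtColor(d['pixels'],cv2.COLOR_RGB2GRAY).astype(float)
    best=None
    for a in np.linspace(-.15,.15,7):
        for dx in(-.003,0,.003):
            for dy in(-.003,0,.003):
                r=minimize(lambda q:contrast(g,d,q,h,hx,hy,m,shape,sgn),[p0[0]+dx,p0[1]+dy,a],method='Nelder-Mead',options=dict(initial_simplex=np.array([[p0[0]+dx,p0[1]+dy,a],[p0[0]+dx+.002,p0[1]+dy,a],[p0[0]+dx,p0[1]+dy+.002,a],[p0[0]+dx,p0[1]+dy,a+.05]]),maxiter=150))
                if best is None or r.fun<best.fun:best=r
    return best.x.round(4),round(best.fun,1)
E
python3 - <<'E'
from fit import *
import pickle
o=pickle.load(open('s0.pkl','rb'));t,s=o['top'],o['side']
print('slot top',fit(t,(.5008,.1316),.056,.0165,.0045,.0025,sgn=-1), fit(t,(.5008,.1316),.056,.0165,.0045,.0035,sgn=-1))
for h in (.004,.008):print('foot top',h,fit(t,(.50,.13),h,.086,.079,.004))
print('dial top',fit(t,(.50,.13),.049,.0655,.0655,.003,'c',sgn=-1))
print('block top',fit(t,(.521,-.1745),.032,.04,.027,.003))
print('hfoot top',fit(t,(.521,-.1745),.006,.052,.039,.004,sgn=-1))
for u,v in((216.4,251.7),(280.5,249.8)): print('side foot',plane(s,u,v,.006))
for u,v in((192,169.4),(232.3,169.2)): print('top foot',plane(t,u,v,.006))
print('side proj keyhole',proj(s,[[.5008,.131,.056],[.5,.0745+.131,.0],[.52,-.17,.032]]))
E
```

```text
slot top (array([ 0.5019,  0.1319, -0.001 ]), np.float64(-42.4)) (array([ 0.5013,  0.1318, -0.0642]), np.float64(-46.0))
foot top 0.004 (array([0.4607, 0.1356, 1.0758]), np.float64(-14.7))
foot top 0.008 (array([0.4644, 0.1555, 1.1748]), np.float64(-16.7))
dial top (array([0.5019, 0.1332, 0.2153]), np.float64(-21.6))
block top (array([ 0.5217, -0.1751,  0.0541]), np.float64(-60.8))
hfoot top (array([ 0.5218, -0.1766,  0.0869]), np.float64(-53.4))
side foot [0.58795091 0.2061188  0.006     ]
side foot [0.42019906 0.21797326 0.006     ]
top foot [0.58627509 0.20858727 0.006     ]
top foot [0.58418411 0.04985538 0.006     ]
side proj keyhole [[247.17724201 220.1491959 ]
 [249.91399808 251.41684717]
 [236.633369   188.89097553]]
```

Run:
```python
from fit import *
import pickle
o=pickle.load(open('s0.pkl','rb'));t,s=o['top'],o['side']
def rect(d,c,h,hx,hy,st=.0005):
    a=np.arange(-hx,hx+st/2,st);b=np.arange(-hy,hy+st/2,st)
    X,Y=np.meshgrid(c[0]+a,c[1]+b,indexing='ij')
    uv=proj(d,np.stack([X,Y,0*X+h],-1)).reshape(X.shape+(2,)).astype(np.float32)
    return X,Y,cv2.remap(cv2.cvtColor(d['pixels'],cv2.COLOR_RGB2GRAY),uv[...,0],uv[...,1],cv2.INTER_LINEAR).astype(float)
for th in(15,30,45):
    X,Y,g=rect(t,(.5015,.1318),.056,.023,.010)
    w=np.clip(np.median(g)-th-g,0,None)
    W=w.sum();mx=(w*X).sum()/W;my=(w*Y).sum()/W;X=X-mx;Y=Y-my
    print('slot',th,mx,my,.5*np.arctan2(2*(w*X*Y).sum(),(w*X*X).sum()-(w*Y*Y).sum()),W)
# stem: per x-column row of bright/dark profile
print(np.array([cv2.cvtColor(t['pixels'],cv2.COLOR_RGB2GRAY)[v,200:232] for v in range(156,171)]))
gs=cv2.cvtColor(s['pixels'],cv2.COLOR_RGB2GRAY)
# side foot front bottom edge: for each column strongest vertical gradient near rows 245-258
pts=[]
for u in range(222,278,4):
    c=gs[244:260,u].astype(float);pts.append((u,c.astype(int).tolist()))
for p in pts[::3]:print(p)
```

```text
slot 15 0.5004947260404734 0.13159679744177166 -0.008708288886121397 20952.0
slot 30 0.49986735385867354 0.13148316831683168 -0.01848821638847481 7373.0
slot 45 0.5000660792951541 0.13048281938325992 -0.029477629484815332 227.0
[[136 137 136 136 136 141 139 138 140 138 134 135 138 139 135 136 138 139
  139 136 137 141 134 134 135 133 135 138 131 139 139 148]
 [136 138 136 139 137 137 133 139 140 141 137 139 139 113 138 139 137 137
  137 131 133 133 132 137 138 135 137 141 138 137 144 146]
 [133 134 137 137 135 136 135 137 137 133 132 138  99  55 130 142 147 146
  140 137 139 133 142 140 135 136 138 138 137 135 136 144]
 [137 137 137 137 137 143 131 134 136 138 144 144 113  58 141 146  69  44
  132 143 141 135 134 134 138 136 137 134 134 139 138 150]
 [136 135 132 139 133 135 137 135 139 135 136 148 114  53 139 153  67  46
  136 137 140 140 138 135 138 133 135 139 139 137 140 151]
 [135 137 137 138 138 138 140 136 136 140 139 146  91  55 145  76  51  54
  139 140 133 136 136 136 138 134 137 129 139 141 134 147]
 [137 137 140 136 141 137 137 133 136 137 138 140  95  41 149  74  55  53

[... 863 characters left out ...]
105  94  89  66  63  56  83  75  56  38  60  63  56  13  25  32  37
   48  91  88  79  79  77  76 107 109 111 114 121 122 122]
 [ 84  86  84  85  70  73  94  85  85  89  87  91  94  89  92  92  69  33
   17  22  84  84  85  94  94  93  91  86  89  59  24  24]]
(222, [144, 146, 143, 145, 145, 145, 147, 163, 125, 163, 186, 186, 187, 187, 185, 187])
(234, [106, 110, 123, 144, 146, 143, 173, 145, 133, 186, 186, 186, 187, 187, 186, 188])
(246, [120, 119, 120, 122, 142, 148, 163, 122, 173, 185, 186, 186, 185, 186, 187, 187])
(258, [121, 120, 115, 142, 139, 176, 135, 119, 188, 187, 185, 186, 185, 186, 188, 184])
(270, [138, 141, 142, 137, 148, 154, 114, 185, 188, 186, 187, 187, 185, 187, 187, 189])
```

Run:
```python
from fit import *
import pickle
o=pickle.load(open('s0.pkl','rb'));t,s=o['top'],o['side']
a=[plane(s,u,v,0.) for u,v in((222,253.0),(234,252.6),(246,251.8),(258,251.3),(270,250.6))]
a=np.array(a);print(a.round(4));print('yaw side',np.polyfit(a[:,0],a[:,1],1))
g=cv2.cvtColor(t['pixels'],cv2.COLOR_RGB2GRAY).astype(float)
# foot left and right/front edges in top: print profile
for v in (174,180,186,192,198,204,208): print(v,g[v,186:198].astype(int))
for u in (194,200,206,222,228): print(u,g[164:174,u].astype(int), g[206:218,u].astype(int))
```

```text
[[0.5736 0.2043 0.    ]
 [0.5421 0.2063 0.    ]
 [0.5104 0.2062 0.    ]
 [0.4787 0.2077 0.    ]
 [0.4469 0.2081 0.    ]]
yaw side [-0.02822827  0.22090262]
174 [134 140 136 133 136 139 133  88  81  89  82  83]
180 [133 137 133 139 141 143  99  55  86  75  29  82]
186 [138 136 133 137 141 144  99  81  47  90  66  87]
192 [137 137 141 136 143 114 110  95  64  86  87  89]
198 [130 141 139 140 145 119  84  80  46  98  92  63]
204 [140 142 139 141 138  96  82  77  87  80  81  79]
208 [139 138 141 145 145  95  60  15  77  88  86  83]
194 [136 132 133 136 150  39  29  33  88  86] [ 85  87  77  13  19  76 157 145 141 144 140 155]
200 [134 136 135 140 149 100  84  83  58  87] [ 83  83  75  84  78  87 105 140 139 141 140 143]
206 [138 139 139 142 150  56  94  94  30  77] [ 54  38  82  79  86  77  72 146 137 139 137 138]
222 [136 134 133 138 144  79  85  29  25  88] [ 31  96  88  83  82  87  48 149 138 141 138 141]
228 [137 137 129 139 143 114  89  90  92  29] [ 86  84  87  57  37  60  82 150 138 135 142 137]
```

```bash
cat >> h.py <<'E'
from scipy.spatial.transform import Rotation as Ro
def to(p,yaw):
    "row (tool axes) from measured pose to TCP p, tool y at yaw from world y, pointing down"
    s=readout.get_state();R=Ro.from_quat(s['ee_rot'])
    T=Ro.from_matrix(np.c_[[-np.cos(yaw),-np.sin(yaw),0],[-np.sin(yaw),np.cos(yaw),0],[0,0,-1]])
    print(np.degrees((R.inv()*T).as_rotvec()).round(2),R.inv().apply(np.array(p)-s['eef_pos']).round(4))
E
python3 - <<'E'
from h import *
import pickle
s=pickle.load(open('s0.pkl','rb'))['side'];t=pickle.load(open('s0.pkl','rb'))['top']
print(plane(s,236.35,180,.0655)); print('red',plane(t,476/1.5,276/1.5,.07))
to((.521,-.1745,.16),.06)
E
```

```text
[ 0.51954742 -0.16683222  0.0655    ]
red [ 0.50350605 -0.27300159  0.07      ]
[ -0.06  -0.03 -24.05] [-0.5492 -0.5795  0.0711]
```

Request:
drive_tool(commands=[[0, 0, -8, -0.14, -0.145, 0.0, 0.3], [0, 0, -16, -0.27, -0.29, 0.0, 0.5], [0, 0, -24, -0.41, -0.435, 0.0, 0.5], [0, 0, -24, -0.549, -0.58, 0.03, 0.5], [0, 0, -24, -0.549, -0.58, 0.07, 0.5], [0, 0, -24, -0.549, -0.58, 0.07, 0.5], [0, 0, -24, -0.549, -0.58, 0.07, 0.5], [0, 0, -24, -0.549, -0.58, 0.07, 0.5], [0, 0, -24, -0.549, -0.58, 0.07, 0.5], [0, 0, -24, -0.549, -0.58, 0.07, 0.5], [0, 0, -24, -0.549, -0.58, 0.07, 0.5], [0, 0, -24, -0.549, -0.58, 0.07, 0.5], [0, 0, -24, -0.549, -0.58, 0.07, 0.5], [0, 0, -24, -0.549, -0.58, 0.07, 0.5], [0, 0, -24, -0.549, -0.58, 0.07, 0.5], [0, 0, -24, -0.549, -0.58, 0.07, 0.5]], grip_force=40)

```text
clock: 2.1
eef_pos: [0.5208, -0.1735, 0.1617]
ee_rot: [-0.03, 1.0, -0.0, 0.0]
contact_force: [0.2, 0.1, 0.1]
width: 0.0422
```

Run:
```python
from h import *
to((.521,-.1745,.047),.06);s=readout.get_state();print(s['contact_force'],s['torque'],s['eef_pos'])
d=shot('top');e=shot('side')
a=d['pixels'][150:215,255:335];b=e['pixels'][135:210,190:290]
save('near.png',np.hstack([cv2.resize(a,(400,325),interpolation=cv2.INTER_CUBIC),cv2.resize(b,(400,325),interpolation=cv2.INTER_CUBIC)]))
```

```text
[-0.    0.02  0.02] [-1.000e-04 -1.000e-03  1.147e-01]
[0.24732132 0.05645694 0.08149056] [ 0.01559076 -0.02098622  0.00976425] [ 0.52081682 -0.17347831  0.16169365]
```

View pics/near.png

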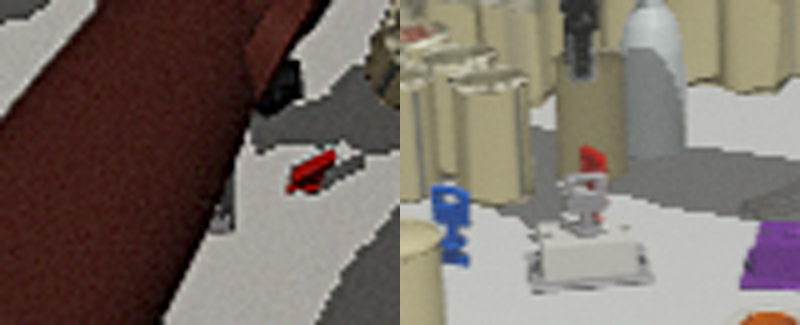

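Fingers (side crop (583,70)) hang straight above the key (587,190), and red and blue are clear. Descending.

Request:
drive_tool(commands=[[0, 0, 0, 0, -0.001, 0.05, 0.5], [0, 0, 0, 0, -0.001, 0.1, 0.5], [0, 0, 0, 0, -0.001, 0.115, 0.5], [0, 0, 0, 0, -0.001, 0.115, 0.5], [0, 0, 0, 0, -0.001, 0.115, 0.5]])

```text
clock: 2.82
eef_pos: [0.5223, -0.1762, 0.0487]
ee_rot: [-0.03, 1.0, -0.001, 0.001]
contact_force: [0.1, 0.2, -0.2]
width: 0.0425
```

Request:
drive_tool(commands=[[0, 0, 0, 0, 0, 0, 0.7], [0, 0, 0, 0, 0, 0, 0.8], [0, 0, 0, 0, 0, 0, 0.9], [0, 0, 0, 0, 0, 0, 1], [0, 0, 0, 0, 0, 0, 1], [0, 0, 0, 0, 0, 0, 1]], grip_force=25)

```text
clock: 3.58
eef_pos: [0.5214, -0.1758, 0.047]
ee_rot: [-0.03, 1.0, -0.0, 0.0]
contact_force: [-0.3, 0.8, 5.9]
width: 0.0102
```

Run:
```python
from h import *
s=readout.get_state();print(s['contact_force'],s['torque'],s['eef_pos'],s['width'],s['q'])
```

```text
[-0.27418741  0.82497901  5.93477271] [0.18607308 0.09664278 0.03739048] [ 0.52139999 -0.17575448  0.04701632] 0.01018029203465617 [-5.62992684e-01  3.29959265e-03 -3.43631241e-01  1.22277686e+00
  1.72937455e-04 -6.22095258e-01]
```

Request:
drive_tool(commands=[[0, 0, 0, 0, 0, 0, 1], [0, 0, 0, 0, 0, -0.015, 1], [0, 0, 0, 0, 0, -0.03, 1], [0, 0, 0, 0, 0, -0.07, 1], [0, 0, 0, 0, 0, -0.11, 1], [0, 0, 0, 0, 0, -0.11, 1], [0, 0, 0, 0, 0, -0.11, 1]], grip_force=60)

```text
clock: 4.45
eef_pos: [0.5209, -0.1755, 0.1563]
ee_rot: [-0.03, 1.0, 0.0, 0.0]
contact_force: [0.4, -0.6, -1.7]
width: 0.0086
```

Run:
```python
from h import *
s=readout.get_state();print(s['contact_force'],s['torque'],s['eef_pos'],s['width'])
to((.5005,.1316,.12),-.045)
```

```text
[ 0.41089382 -0.56063828 -1.65339939] [-0.06558087 -0.028893   -0.04372949] [ 0.52091427 -0.17552595  0.15634386] 0.008633854252464653
[0.   0.01 5.96] [0.0022 0.3078 0.0363]
```

Request:
drive_tool(commands=[[0, 0, 2, 0.001, 0.06, 0, 1], [0, 0, 4, 0.002, 0.12, 0, 1], [0, 0, 6, 0.002, 0.18, 0, 1], [0, 0, 6, 0.002, 0.24, 0, 1], [0, 0, 6, 0.002, 0.28, 0.0, 1], [0, 0, 6, 0.002, 0.308, 0.02, 1], [0, 0, 6, 0.002, 0.308, 0.036, 1], [0, 0, 6, 0.002, 0.308, 0.036, 1], [0, 0, 6, 0.002, 0.308, 0.036, 1], [0, 0, 6, 0.002, 0.308, 0.036, 1], [0, 0, 6, 0.002, 0.308, 0.036, 1], [0, 0, 6, 0.002, 0.308, 0.036, 1]])

```text
clock: 5.95
eef_pos: [0.501, 0.1316, 0.1206]
ee_rot: [0.023, 1.0, 0.0, 0.0]
contact_force: [0.2, 0.8, -0.5]
width: 0.0089
```

Run:
```python
from h import *
import pickle
s=readout.get_state();print(s['contact_force'],s['torque'],s['eef_pos'],s['width'])
d=shot('top');e=shot('side');pickle.dump(dict(top=d,side=e),open('s1.pkl','wb'))
a=d['pixels'][150:225,180:245];b=e['pixels'][175:255,200:300]
save('over.png',np.hstack([cv2.resize(a,(400,460),interpolation=cv2.INTER_CUBIC),cv2.resize(b,(400,460),interpolation=cv2.INTER_CUBIC)]))
```

```text
[ 0.24423471  0.80996517 -0.52720931] [-0.02434303 -0.02458323  0.08228573] [0.50097376 0.13161186 0.12060988] 0.008938785001821652
```

View pics/over.png

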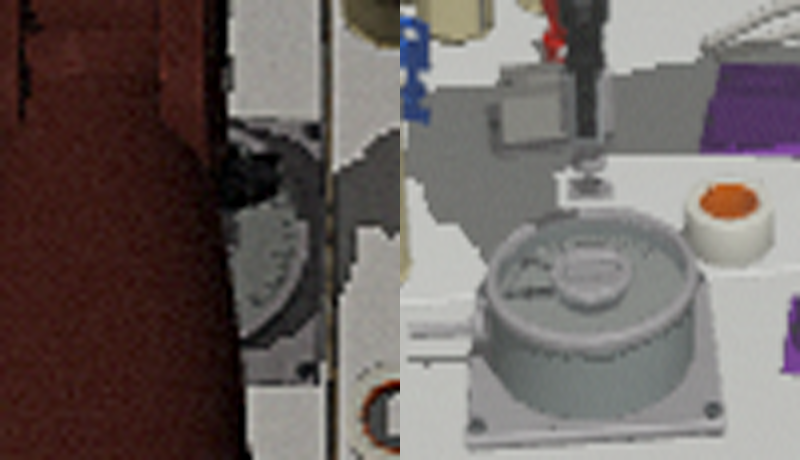

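Side view: key bit (590,185) hangs over the slot (592,267) within about 1 mm in x. Top view is hidden by the arm. Descending by feel.

Request:
drive_tool(commands=[[0, 0, 0, 0, 0, 0.01, 1], [0, 0, 0, 0, 0, 0.02, 1], [0, 0, 0, 0, 0, 0.028, 1], [0, 0, 0, 0, 0, 0.031, 1], [0, 0, 0, 0, 0, 0.031, 1], [0, 0, 0, 0, 0, 0.031, 1], [0, 0, 0, 0, 0, 0.031, 1]])

```text
clock: 6.92
eef_pos: [0.5011, 0.1318, 0.0897]
ee_rot: [0.023, 1.0, 0.0, 0.0]
contact_force: [-0.8, -0.1, -0.3]
width: 0.0087
```

Request:
drive_tool(commands=[[0, 0, 0, 0, 0, 0.001, 1], [0, 0, 0, 0, 0, 0.001, 1]])

```text
clock: 7.18
eef_pos: [0.5008, 0.1318, 0.0883]
ee_rot: [0.023, 1.0, 0.0, 0.0]
contact_force: [-0.5, -0.5, -1.3]
width: 0.0092
```

Request:
drive_tool(commands=[[0, 0, 0, 0, 0, 0.001, 1], [0, 0, 0, 0, 0, 0.001, 1]])

```text
clock: 7.42
eef_pos: [0.5007, 0.1318, 0.0872]
ee_rot: [0.023, 1.0, 0.0, -0.0]
contact_force: [-0.9, 1.1, -0.5]
width: 0.0089
```

Request:
drive_tool(commands=[[0, 0, 0, 0, 0, 0.001, 1], [0, 0, 0, 0, 0, 0.001, 1]])

```text
clock: 7.68
eef_pos: [0.5007, 0.1318, 0.0862]
ee_rot: [0.023, 1.0, 0.0, -0.0]
contact_force: [-0.4, -0.1, -0.3]
width: 0.009
```

Request:
drive_tool(commands=[[0, 0, 0, 0, 0, 0.0005, 1], [0, 0, 0, 0, 0, 0.0005, 1]])

```text
clock: 7.92
eef_pos: [0.5008, 0.1318, 0.0858]
ee_rot: [0.023, 1.0, 0.0, 0.0]
contact_force: [0.1, 0.5, 0.1]
width: 0.0092
```

Request:
drive_tool(commands=[[0, 0, 0, 0, 0, 0.001, 1], [0, 0, 0, 0, 0, 0.001, 1]])

```text
clock: 8.18
eef_pos: [0.5007, 0.1318, 0.0847]
ee_rot: [0.023, 1.0, 0.0, -0.0]
contact_force: [1.1, -0.4, -0.9]
width: 0.0089
```

Request:
drive_tool(commands=[[0, 0, 0, 0, 0, 0.001, 1], [0, 0, 0, 0, 0, 0.001, 1]])

```text
clock: 8.43
eef_pos: [0.5007, 0.1318, 0.0837]
ee_rot: [0.023, 1.0, 0.0, -0.0]
contact_force: [1.1, -0.0, -0.4]
width: 0.0089
```

Request:
drive_tool(commands=[[0, 0, 0, 0, 0, 0.001, 1], [0, 0, 0, 0, 0, 0.001, 1]])

```text
clock: 8.68
eef_pos: [0.5007, 0.1318, 0.0827]
ee_rot: [0.023, 1.0, 0.0, -0.0]
contact_force: [0.0, 1.2, -0.7]
width: 0.0093
```

Request:
drive_tool(commands=[[0, 0, 0, 0, 0, 0.001, 1], [0, 0, 0, 0, 0, 0.002, 1], [0, 0, 0, 0, 0, 0.002, 1]])

```text
clock: 9.05
eef_pos: [0.5007, 0.1318, 0.0807]
ee_rot: [0.023, 1.0, 0.0, -0.0]
contact_force: [0.6, 0.4, -0.5]
width: 0.0092
```

Request:
drive_tool(commands=[[0, 0, 0, 0, 0, 0.001, 1], [0, 0, 0, 0, 0, 0.002, 1], [0, 0, 0, 0, 0, 0.002, 1]])

```text
clock: 9.43
eef_pos: [0.5007, 0.1318, 0.0787]
ee_rot: [0.023, 1.0, 0.0, -0.0]
contact_force: [0.1, 0.2, -1.0]
width: 0.0092
```

Request:
drive_tool(commands=[[0, 0, 0, 0, 0, 0.001, 1], [0, 0, 0, 0, 0, 0.002, 1], [0, 0, 0, 0, 0, 0.002, 1]])

```text
clock: 9.8
eef_pos: [0.5007, 0.1318, 0.0767]
ee_rot: [0.023, 1.0, 0.0, -0.0]
contact_force: [0.2, -0.2, -1.7]
width: 0.0093
```

Run:
```python
from h import *
s=readout.get_state();print(s['contact_force'],s['torque'],s['eef_pos'],s['width'])
```

```text
[ 0.15490291 -0.1673473  -1.69083057] [-0.07386328 -0.02365719 -0.01702878] [0.50068269 0.13180722 0.07668238] 0.009312361100512916
```

Sliding in with no resistance. Continuing to about 0.071.

Request:
drive_tool(commands=[[0, 0, 0, 0, 0, 0.001, 1], [0, 0, 0, 0, 0, 0.002, 1], [0, 0, 0, 0, 0, 0.003, 1], [0, 0, 0, 0, 0, 0.004, 1], [0, 0, 0, 0, 0, 0.004, 1]])

```text
clock: 10.42
eef_pos: [0.5007, 0.1318, 0.0727]
ee_rot: [0.023, 1.0, 0.0, -0.0]
contact_force: [0.6, 0.1, -1.4]
width: 0.0091
```

Request:
drive_tool(commands=[[0, 0, 0, 0, 0, 0.001, 1], [0, 0, 0, 0, 0, 0.001, 1]])

```text
clock: 10.68
eef_pos: [0.5008, 0.1318, 0.0718]
ee_rot: [0.023, 1.0, 0.0, -0.0]
contact_force: [-0.7, 0.9, -1.6]
width: 0.0095
```

Request:
drive_tool(commands=[[0, 0, 0, 0, 0, 0.0005, 1], [0, 0, 0, 0, 0, 0.0005, 1]])

```text
clock: 10.92
eef_pos: [0.5008, 0.1318, 0.0713]
ee_rot: [0.023, 1.0, 0.0, 0.0]
contact_force: [-0.7, -0.4, -1.1]
width: 0.0092
```

Request:
drive_tool(commands=[[0, 0, 0, 0, 0, 0.0005, 1], [0, 0, 0, 0, 0, 0.0005, 1]])

```text
clock: 11.18
eef_pos: [0.5009, 0.1318, 0.0711]
ee_rot: [0.023, 1.0, 0.0, 0.0]
contact_force: [-1.6, -0.5, 2.6]
width: 0.0093
```

Collar landed (+4 N change at z 0.0711, expected 0.071). Now turning counter-clockwise (negative tool z) while watching the lateral force and torque.

Request:
drive_tool(commands=[[0, 0, -3, 0, 0, 0, 1], [0, 0, -6, 0, 0, 0, 1], [0, 0, -8, 0, 0, 0, 1], [0, 0, -8, 0, 0, 0, 1]])

```text
clock: 11.68
eef_pos: [0.501, 0.1316, 0.0711]
ee_rot: [-0.047, 0.999, -0.0, 0.0]
contact_force: [-0.5, -2.7, 4.2]
width: 0.0093
```

```bash
cat > st.py <<'E'
from h import *
s=readout.get_state();R=Ro.from_quat(s['ee_rot']);y=R.apply([0,1,0])
print(s['clock'],'F tool',R.inv().apply(s['contact_force']).round(2),'F',s['contact_force'].round(2),'T',s['torque'].round(3),s['eef_pos'].round(4),'yaw',np.degrees(np.arctan2(-y[0],y[1])).round(2),round(s['width'],4))
E
python3 st.py
```

```text
11.675 F tool [ 0.73 -2.61 -4.15] F [-0.48 -2.66  4.15] T [-0.555  0.162 -0.01 ] [0.501  0.1316 0.0711] yaw 5.37 0.0093
```

Request:
drive_tool(commands=[[0, 0, -3, 0, 0, 0, 1], [0, 0, -6, 0, 0, 0, 1], [0, 0, -9, 0, 0, 0, 1], [0, 0, -12, 0, 0, 0, 1], [0, 0, -12, 0, 0, 0, 1]])

```text
clock: 12.3
eef_pos: [0.501, 0.1316, 0.0711]
ee_rot: [-0.151, 0.989, -0.0, 0.0]
contact_force: [-1.0, -3.3, 5.1]
width: 0.0089
```

```bash
python3 st.py
```

```text
12.3 F tool [ 1.96 -2.87 -5.08] F [-1.02 -3.32  5.08] T [-0.741  0.157  0.006] [0.501  0.1316 0.0711] yaw 17.32 0.0089
```

Request:
drive_tool(commands=[[0, 0, -4, 0, 0, 0, 1], [0, 0, -8, 0, 0, 0, 1], [0, 0, -12, 0, 0, 0, 1], [0, 0, -14, 0, 0, 0, 1], [0, 0, -14, 0, 0, 0, 1]])

```text
clock: 12.92
eef_pos: [0.501, 0.1316, 0.0711]
ee_rot: [-0.27, 0.963, -0.0, 0.0]
contact_force: [0.3, -3.6, 5.1]
width: 0.0093
```

```bash
cat > st.py <<'E'
from h import *
a=[]
for i in range(6):
    s=readout.get_state();a.append(np.r_[s['contact_force'],s['torque']]);cams.read_camera('side')
a=np.array(a);m=a.mean(0);R=Ro.from_quat(s['ee_rot']);y=R.apply([0,1,0])
print(s['clock'],'F',m[:3].round(2),'T',m[3:].round(3),'Tz',a[:,5].round(3),s['eef_pos'].round(4),'yaw',np.degrees(np.arctan2(-y[0],y[1])).round(2),round(s['width'],4))
E
python3 st.py
```

```text
13.175 F [-0.7  -3.41  5.27] T [-0.77   0.128 -0.028] Tz [-0.019 -0.001 -0.024 -0.025 -0.066 -0.036] [0.501  0.1316 0.0711] yaw 31.29 0.0091
```

Request:
drive_tool(commands=[[0, 0, -3, 0, 0, 0, 1], [0, 0, -6, 0, 0, 0, 1], [0, 0, -6, 0, 0, 0, 1]])

```text
clock: 13.6
eef_pos: [0.501, 0.1317, 0.0711]
ee_rot: [-0.32, 0.947, -0.0, 0.0]
contact_force: [-1.1, -3.0, 5.2]
width: 0.0093
```

```bash
python3 st.py
python3 - <<'E'
from h import *
import pickle
o=pickle.load(open('s1.pkl','rb'));s=o['side'];e=shot('side');t=shot('top')
f=lambda d:cv2.resize(d['pixels'][208:242,216:280],(400,212),interpolation=cv2.INTER_CUBIC)
save('turn.png',np.vstack([np.hstack([f(s),f(e)]),np.hstack([cv2.resize(t['pixels'][150:225,180:245],(400,388))]*2)]))
E
```

```text
13.85 F [-0.62 -2.9   5.25] T [-0.731  0.15   0.014] Tz [-0.028 -0.006  0.066  0.048  0.001  0.004] [0.501  0.1317 0.0711] yaw 37.29 0.0088
```

View pics/turn.png

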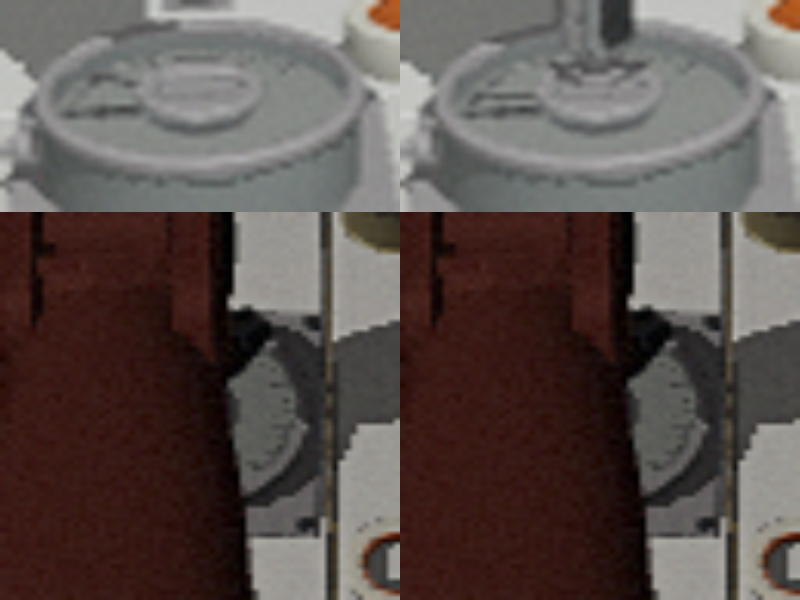

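Run:
```python
from h import *
import pickle
s=pickle.load(open('s1.pkl','rb'))['side'];c=np.array([.5007,.1318])
for a in range(-60,31,6):
    r=np.radians(a);p=proj(s,[c[0]+.0565*np.cos(r),c[1]+.0565*np.sin(r),.042])[0];print(a,((p[0]-216)*6.25).round(0),((p[1]-208)*6.235).round(0))
```

```text
-60 128.0 62.0
-54 118.0 66.0
-48 108.0 70.0
-42 99.0 74.0
-36 91.0 79.0
-30 84.0 84.0
-24 79.0 90.0
-18 74.0 95.0
-12 71.0 101.0
-6 69.0 107.0
0 68.0 113.0
6 69.0 119.0
12 72.0 125.0
18 75.0 130.0
24 81.0 136.0
30 87.0 141.0
```

The max hand's tip moved from about -38° to -20° (crop (95,78)→(80,95)); the live tip is unchanged at about +1° (68,115). Roughly 18° remain, so I move 9° and then take small steps.

Request:
drive_tool(commands=[[0, 0, -3, 0, 0, 0, 1], [0, 0, -6, 0, 0, 0, 1], [0, 0, -9, 0, 0, 0, 1], [0, 0, -9, 0, 0, 0, 1]])

```text
clock: 14.5
eef_pos: [0.501, 0.1317, 0.0711]
ee_rot: [-0.393, 0.919, -0.0, 0.0]
contact_force: [-1.2, -3.2, 5.8]
width: 0.0088
```

```bash
python3 st.py
```

```text
14.75 F [-0.43 -3.23  5.67] T [-0.728  0.157 -0.034] Tz [-0.024 -0.061 -0.068 -0.005 -0.032 -0.013] [0.501  0.1317 0.0711] yaw 46.29 0.0092
```

Request:
drive_tool(commands=[[0, 0, -1, 0, 0, 0, 1], [0, 0, -2, 0, 0, 0, 1]])

```text
clock: 15.05
eef_pos: [0.501, 0.1317, 0.0711]
ee_rot: [-0.409, 0.912, -0.0, 0.0]
contact_force: [-1.3, -3.5, 4.8]
width: 0.0091
```

```bash
python3 st.py
```

```text
15.3 F [-0.97 -3.52  5.38] T [-0.732  0.187 -0.181] Tz [-0.236 -0.208 -0.135 -0.18  -0.161 -0.169] [0.501  0.1317 0.0711] yaw 48.28 0.0088
```

Torque rose to -0.18 N·m, so the hands have met. Small further presses, up to about 0.25.

Request:
drive_tool(commands=[[0, 0, -0.5, 0, 0, 0, 1], [0, 0, -0.5, 0, 0, 0, 1]])

```text
clock: 15.6
eef_pos: [0.501, 0.1317, 0.0711]
ee_rot: [-0.413, 0.911, -0.0, 0.0]
contact_force: [-1.0, -3.7, 5.7]
width: 0.009
```

```bash
python3 st.py
```

```text
15.85 F [-1.1  -3.1   5.32] T [-0.745  0.192 -0.189] Tz [-0.159 -0.19  -0.273 -0.159 -0.2   -0.151] [0.501  0.1317 0.0711] yaw 48.77 0.0091
```

Request:
drive_tool(commands=[[0, 0, -0.7, 0, 0, 0, 1], [0, 0, -0.7, 0, 0, 0, 1]])

```text
clock: 16.15
eef_pos: [0.501, 0.1317, 0.0711]
ee_rot: [-0.419, 0.908, -0.0, 0.0]
contact_force: [-1.1, -3.1, 4.6]
width: 0.0095
```

```bash
python3 st.py
python3 - <<'E'
from h import *
e=shot('side')
save('press.png',cv2.resize(e['pixels'][208:242,216:280],(800,425),interpolation=cv2.INTER_CUBIC))
E
```

```text
16.4 F [-1.06 -3.08  5.44] T [-0.763  0.182 -0.208] Tz [-0.227 -0.24  -0.227 -0.159 -0.217 -0.178] [0.501  0.1317 0.0711] yaw 49.47 0.0089
```

View pics/press.png

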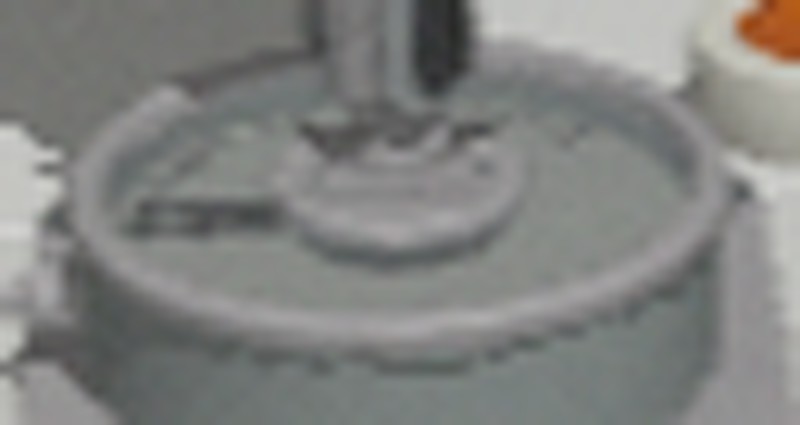

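Max tip (72,104 in half scale, about -9°) still looks about 10° short of the live tip (68,115). The torque slope is flat as well, so this may be drag and not the stop. I continue in small steps with a 0.33 N·m limit.

Request:
drive_tool(commands=[[0, 0, -0.8, 0, 0, 0, 1], [0, 0, -0.8, 0, 0, 0, 1]])

```text
clock: 16.75
eef_pos: [0.501, 0.1316, 0.0711]
ee_rot: [-0.425, 0.905, -0.0, 0.0]
contact_force: [-0.2, -3.2, 5.0]
width: 0.0092
```

```bash
python3 st.py
```

```text
17.0 F [-0.5  -3.28  5.35] T [-0.751  0.216 -0.24 ] Tz [-0.271 -0.199 -0.208 -0.214 -0.271 -0.274] [0.501  0.1317 0.0711] yaw 50.27 0.009
```

Request:
drive_tool(commands=[[0, 0, -0.8, 0, 0, 0, 1], [0, 0, -0.8, 0, 0, 0, 1]])

```text
clock: 17.3
eef_pos: [0.501, 0.1316, 0.0711]
ee_rot: [-0.431, 0.902, -0.0, 0.0]
contact_force: [-0.9, -3.0, 5.5]
width: 0.0092
```

```bash
python3 st.py
```

```text
17.55 F [-0.85 -3.35  5.8 ] T [-0.763  0.218 -0.278] Tz [-0.265 -0.291 -0.25  -0.296 -0.295 -0.269] [0.501  0.1316 0.0711] yaw 51.06 0.009
```

Torque now rises linearly (~0.05 N·m per degree, to 0.28), which is a spring-like firm stop and below the 0.4 limit. Turning back home, slightly short first, then feeling for the home stop.

Request:
drive_tool(commands=[[0, 0, 5, 0, 0, 0, 1], [0, 0, 10, 0, 0, 0, 1], [0, 0, 16, 0, 0, 0, 1], [0, 0, 22, 0, 0, 0, 1], [0, 0, 28, 0, 0, 0, 1], [0, 0, 34, 0, 0, 0, 1], [0, 0, 40, 0, 0, 0, 1], [0, 0, 46, 0, 0, 0, 1], [0, 0, 50, 0, 0, 0, 1], [0, 0, 52, 0, 0, 0, 1], [0, 0, 52, 0, 0, 0, 1], [0, 0, 52, 0, 0, 0, 1]])

```text
clock: 19.1
eef_pos: [0.5012, 0.1318, 0.0711]
ee_rot: [0.007, 1.0, 0.0, 0.001]
contact_force: [2.9, -3.1, 4.7]
width: 0.0088
```

```bash
python3 st.py
```

```text
19.35 F [ 3.02 -2.16  5.15] T [-0.468 -0.731 -0.009] Tz [-0.046 -0.009  0.001  0.007  0.012 -0.02 ] [0.5012 0.1318 0.0711] yaw -0.8 0.0091
```

Request:
drive_tool(commands=[[0, 0, 1, 0, 0, 0, 1], [0, 0, 2, 0, 0, 0, 1], [0, 0, 2, 0, 0, 0, 1]])

```text
clock: 19.77
eef_pos: [0.501, 0.1318, 0.0711]
ee_rot: [0.025, 1.0, 0.0, 0.0]
contact_force: [1.4, -1.5, 6.4]
width: 0.0093
```

```bash
python3 st.py
```

```text
20.025 F [ 2.   -1.61  5.62] T [-0.473 -0.514  0.003] Tz [ 0.016  0.045 -0.04  -0.027  0.019  0.005] [0.501  0.1318 0.0711] yaw -2.8 0.0088
```

Request:
drive_tool(commands=[[0, 0, 1, 0, 0, 0, 1], [0, 0, 2, 0, 0, 0, 1], [0, 0, 2, 0, 0, 0, 1]])

```text
clock: 20.45
eef_pos: [0.5009, 0.1318, 0.0711]
ee_rot: [0.042, 0.999, 0.0, 0.0]
contact_force: [1.0, -2.4, 5.1]
width: 0.0096
```

```bash
python3 st.py
```

```text
20.7 F [ 2.09 -2.45  6.52] T [-0.545 -0.404  0.027] Tz [ 0.002  0.047  0.057  0.035  0.03  -0.011] [0.5009 0.1318 0.0711] yaw -4.8 0.0095
```

Request:
drive_tool(commands=[[0, 0, 1, 0, 0, 0, 1], [0, 0, 1.5, 0, 0, 0, 1], [0, 0, 1.5, 0, 0, 0, 1]])

```text
clock: 21.12
eef_pos: [0.5008, 0.1317, 0.0711]
ee_rot: [0.055, 0.998, -0.0, 0.0]
contact_force: [2.1, -2.7, 6.3]
width: 0.0091
```

```bash
python3 st.py
```

```text
21.375 F [ 1.23 -3.05  6.79] T [-0.724 -0.319  0.058] Tz [0.085 0.058 0.047 0.073 0.044 0.039] [0.5009 0.1317 0.0711] yaw -6.3 0.0091
```

Request:
drive_tool(commands=[[0, 0, 1, 0, 0, 0, 1], [0, 0, 1.5, 0, 0, 0, 1], [0, 0, 1.5, 0, 0, 0, 1]])

```text
clock: 21.8
eef_pos: [0.5008, 0.1315, 0.0711]
ee_rot: [0.068, 0.998, -0.0, 0.0]
contact_force: [2.0, -4.1, 7.8]
width: 0.009
```

```bash
python3 st.py
```

```text
22.05 F [ 0.92 -3.93  6.85] T [-0.945 -0.203  0.072] Tz [0.038 0.103 0.099 0.057 0.056 0.077] [0.5008 0.1315 0.0711] yaw -7.8 0.0093
```

Home stop felt (torque 0.07 and lateral force rising). Easing back 3.5° and drawing out gently.

Request:
drive_tool(commands=[[0, 0, -2, 0, 0, 0, 1], [0, 0, -3.5, 0, 0, -0.0005, 1], [0, 0, -3.5, 0, 0, -0.001, 1], [0, 0, -3.5, 0, 0, -0.002, 1], [0, 0, -3.5, 0, 0, -0.003, 1], [0, 0, -3.5, 0, 0, -0.003, 1]])

```text
clock: 22.85
eef_pos: [0.5004, 0.1318, 0.0736]
ee_rot: [0.038, 0.999, 0.0, -0.0]
contact_force: [0.8, -1.1, -2.3]
width: 0.0092
```

```bash
python3 st.py
```

```text
23.1 F [ 1.06 -0.78 -2.26] T [-0.255 -0.277  0.034] Tz [-0.004  0.002  0.061  0.098  0.029  0.019] [0.5005 0.1318 0.0737] yaw -4.32 0.0092
```

Request:
drive_tool(commands=[[0, 0, 0, 0, 0, -0.001, 1], [0, 0, 0, 0, 0, -0.002, 1], [0, 0, 0, 0, 0, -0.003, 1], [0, 0, 0, 0, 0, -0.004, 1], [0, 0, 0, 0, 0, -0.004, 1]])

```text
clock: 23.78
eef_pos: [0.5008, 0.1317, 0.0779]
ee_rot: [0.038, 0.999, -0.0, 0.0]
contact_force: [-0.6, -1.4, -0.4]
width: 0.0085
```

Request:
drive_tool(commands=[[0, 0, 0, 0, 0, -0.001, 1], [0, 0, 0, 0, 0, -0.002, 1], [0, 0, 0, 0, 0, -0.003, 1], [0, 0, 0, 0, 0, -0.004, 1]])

```text
clock: 24.28
eef_pos: [0.5008, 0.1318, 0.0819]
ee_rot: [0.038, 0.999, 0.0, 0.0]
contact_force: [0.2, -1.4, -1.4]
width: 0.0091
```

Coming out freely. I lift clear and back to transit height, then swing to above the holder (which also frees the camera's view of the dial).

Request:
drive_tool(commands=[[0, 0, 0, 0, 0, -0.004, 1], [0, 0, 0, 0, 0, -0.008, 1], [0, 0, 0, 0, 0, -0.03, 1], [0, 0, 0, 0, 0, -0.06, 1], [0, 0, 0, 0, 0, -0.07, 1], [0, 0, 0, 0, 0, -0.07, 1]])

```text
clock: 25.02
eef_pos: [0.5012, 0.132, 0.1522]
ee_rot: [0.038, 0.999, 0.0, 0.001]
contact_force: [0.7, -0.4, -1.1]
width: 0.0089
```

```bash
python3 -c "
from h import *
to((.5214,-.1758,.15),.059)"
```

```text
[ 0.02  0.07 -7.69] [-0.0432 -0.3054  0.0021]
```

Request:
drive_tool(commands=[[0, 0, -2, -0.008, -0.06, 0, 1], [0, 0, -4, -0.017, -0.12, 0, 1], [0, 0, -7.7, -0.026, -0.18, 0, 1], [0, 0, -7.7, -0.035, -0.24, 0, 1], [0, 0, -7.7, -0.043, -0.29, 0, 1], [0, 0, -7.7, -0.043, -0.3054, 0, 1], [0, 0, -7.7, -0.043, -0.3054, 0, 1], [0, 0, -7.7, -0.043, -0.3054, 0, 1], [0, 0, -7.7, -0.043, -0.3054, 0, 1]])

```text
clock: 26.15
eef_pos: [0.5208, -0.1746, 0.1518]
ee_rot: [-0.03, 1.0, 0.0, 0.0]
contact_force: [0.1, -0.1, 0.2]
width: 0.0092
```

Run:
```python
from h import *
import pickle
to((.5214,-.1758,.0825),.059)
t=shot('top');e=shot('side');pickle.dump(dict(top=t,side=e),open('s2.pkl','wb'))
f=lambda im,x0,y0,x1,y1:cv2.resize(im[y0:y1,x0:x1],(400,300),interpolation=cv2.INTER_CUBIC)
save('chk.png',np.vstack([np.hstack([f(t['pixels'],185,160,237,199),f(e['pixels'],216,200,280,248)]),np.hstack([f(e['pixels'],195,130,275,190),f(pickle.load(open('s0.pkl','rb'))['top']['pixels'],185,160,237,199)])]))
```

```text
[0.02 0.   0.11] [-0.0005 -0.0013  0.0693]
```

View pics/chk.png

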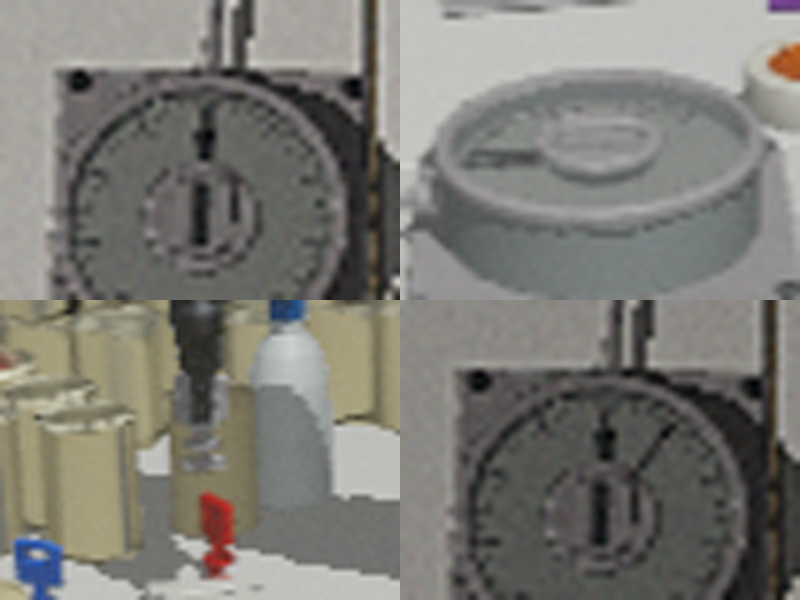

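Dial view (upper left): the max hand now lies against the live hand at (205,110-150), which sits as in the first picture (lower right). The key hangs upright in the gripper. Lowering it into the holder.

Request:
drive_tool(commands=[[0, 0, 0, -0.0005, -0.001, 0.03, 1], [0, 0, 0, -0.0005, -0.001, 0.06, 1], [0, 0, 0, -0.0005, -0.001, 0.08, 1], [0, 0, 0, -0.0005, -0.001, 0.083, 1], [0, 0, 0, -0.0005, -0.001, 0.083, 1], [0, 0, 0, -0.0005, -0.001, 0.083, 1]])

```text
clock: 27.0
eef_pos: [0.522, -0.1773, 0.0701]
ee_rot: [-0.03, 1.0, -0.0, 0.001]
contact_force: [0.1, -0.3, -1.0]
width: 0.0091
```

```bash
python3 st.py; python3 -c "
from h import *
to((.5214,-.1758,.047),.059)"
```

```text
27.25 F [-0.05  0.07 -1.31] T [-0.008 -0.012 -0.01 ] Tz [-0.003 -0.019 -0.015 -0.031  0.015 -0.006] [ 0.5215 -0.1771  0.0692] yaw 3.38 0.0089
[-0.01  0.02  0.  ] [-0.0001  0.0012  0.0221]
```

Request:
drive_tool(commands=[[0, 0, 0, 0, 0.0012, 0, 1], [0, 0, 0, 0, 0.0012, 0.003, 1], [0, 0, 0, 0, 0.0012, 0.006, 1], [0, 0, 0, 0, 0.0012, 0.008, 1], [0, 0, 0, 0, 0.0012, 0.008, 1]])

```text
clock: 27.92
eef_pos: [0.521, -0.1756, 0.0605]
ee_rot: [-0.029, 1.0, 0.0, -0.0]
contact_force: [0.5, -0.1, -1.1]
width: 0.0091
```

Request:
drive_tool(commands=[[0, 0, 0, 0, 0, 0.002, 1], [0, 0, 0, 0, 0, 0.005, 1], [0, 0, 0, 0, 0, 0.008, 1], [0, 0, 0, 0, 0, 0.01, 1], [0, 0, 0, 0, 0, 0.0115, 1], [0, 0, 0, 0, 0, 0.0115, 1]])

```text
clock: 28.68
eef_pos: [0.5211, -0.1757, 0.0492]
ee_rot: [-0.03, 1.0, 0.0, -0.0]
contact_force: [0.4, -0.2, -0.1]
width: 0.0092
```

```bash
python3 st.py
```

```text
28.925 F [-0.08 -0.14 -0.61] T [-0.004 -0.007  0.001] Tz [ 0.017 -0.007  0.037  0.034  0.005 -0.081] [ 0.5212 -0.1758  0.0494] yaw 3.38 0.0093
```

Request:
drive_tool(commands=[[0, 0, 0, 0, 0, 0.001, 1], [0, 0, 0, 0, 0, 0.0018, 1], [0, 0, 0, 0, 0, 0.0018, 1]])

```text
clock: 29.35
eef_pos: [0.5211, -0.1757, 0.0474]
ee_rot: [-0.03, 1.0, 0.0, -0.0]
contact_force: [0.3, -0.0, -1.2]
width: 0.0093
```

Request:
drive_tool(commands=[[0, 0, 0, 0, 0, 0.0006, 1], [0, 0, 0, 0, 0, 0.0006, 1]])

```text
clock: 29.6
eef_pos: [0.5212, -0.1757, 0.0471]
ee_rot: [-0.03, 1.0, -0.0, 0.0]
contact_force: [-0.6, -1.1, 2.4]
width: 0.0094
```

```bash
python3 st.py
```

```text
29.85 F [-1.22  0.43  2.31] T [0.167 0.29  0.014] Tz [ 0.061  0.008  0.023 -0.051  0.015  0.026] [ 0.5212 -0.1758  0.0471] yaw 3.39 0.0095
```

Collar is on the holder's top (contact at 0.0471). Opening to half and retreating straight up.

Request:
drive_tool(commands=[[0, 0, 0, 0, 0, 0, 0.85], [0, 0, 0, 0, 0, 0, 0.7], [0, 0, 0, 0, 0, 0, 0.5], [0, 0, 0, 0, 0, 0, 0.5], [0, 0, 0, 0, 0, 0, 0.5], [0, 0, 0, 0, 0, -0.02, 0.5], [0, 0, 0, 0, 0, -0.07, 0.5], [0, 0, 0, 0, 0, -0.12, 0.5], [0, 0, 0, 0, 0, -0.16, 0.5], [0, 0, 0, 0, 0, -0.16, 0.5]])

```text
clock: 31.15
eef_pos: [0.5229, -0.1768, 0.2123]
ee_rot: [-0.03, 1.0, -0.002, 0.003]
contact_force: [-0.3, -0.2, 0.2]
width: 0.0428
```

Request:
drive_tool(commands=[[0, 0, 0, 0, 0.06, 0, 0.5], [0, 0, 0, 0, 0.12, 0, 0.5], [0, 0, 0, 0, 0.18, 0, 0.5], [0, 0, 0, 0, 0.24, 0, 0.5], [0, 0, 0, 0, 0.3, 0, 0.5], [0, 0, 0, 0, 0.36, 0, 0.5], [0, 0, 0, 0, 0.42, 0, 0.5], [0, 0, 0, 0, 0.45, 0, 0.5], [0, 0, 0, 0, 0.45, 0, 0.5], [0, 0, 0, 0, 0.45, 0, 0.5], [0, 0, 0, 0, 0.45, 0, 0.5]])

```text
clock: 32.52
eef_pos: [0.4948, 0.2725, 0.207]
ee_rot: [-0.029, 1.0, -0.0, 0.0]
contact_force: [0.1, 0.1, 0.9]
width: 0.0427
```

Run:
```python
from h import *
import pickle
t=shot('top');e=shot('side');o=pickle.load(open('s0.pkl','rb'))
f=lambda im,x0,y0,x1,y1:cv2.resize(im[y0:y1,x0:x1],(400,300),interpolation=cv2.INTER_CUBIC)
save('end.png',np.vstack([np.hstack([f(d['top']['pixels'],265,160,325,205),f(d['side']['pixels'],205,160,265,205)]) for d in(o,dict(top=t,side=e))]))
s=readout.get_state();print(s['clock'],s['contact_force'],s['eef_pos'])
```

```text
32.625 [-0.14132174 -0.54713232  0.30784362] [0.49484564 0.27258129 0.20703607]
```

View pics/end.png

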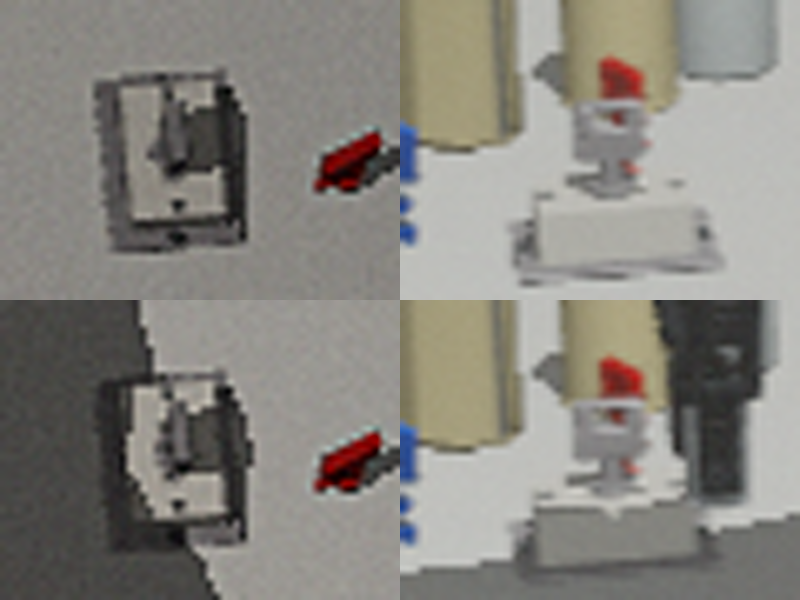

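Before (above) and after (below): the key stands upright in the holder at the same place and height, at (610,430) against (610,130). The red key hasn't moved. Handing in.

```bash
python3 -c "
from station import ticket
print(ticket.close_job())"
```

```text
the job is handed in; nothing more can be done
None
```

I reset the maximum hand and handed the job in at about 32.6 s on the robot's clock; no verdict was reported.

- **Key in:** the steel key from the white holder slid into the lock with no resistance. Its collar landed at tool height 0.0711 m, against 0.071 m expected.
- **Turn:** from about 2° past where I felt drag begin, the key torque rose steadily to about 0.28 N·m over a few degrees. That is above the 0.15 N·m for firm contact and below the 0.4 N·m limit. I then turned the key back to the home stop and drew it out freely.
- **Dial:** the last top picture shows the maximum hand lying against the live hand, which has not visibly moved.
- **Key back:** the final pictures show the key upright in its holder, at the same place and height as at the start. The gripper was clear, with no measurable force on it.

**Checks that disagreed or were weak:**
- **Side view:** while I was pressing, the coarse side view seemed to show the hands still about 10° apart. The torque rise and the later top view both indicate contact.
- **Rotor angle:** the rotor being home is judged by feel and by the key coming out freely; I could not read its angle directly.
- **Bystanders:** the pictures I viewed showed nothing disturbed, but I did not measure their positions.

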